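Dry-fit three strips in the glue-up square

TASK

Dry-fit the three wooden strips for gluing: lay them flat and side by side, in any order, in the corner of the steel square, each with one end butted against the fence and the whole row pushed up to the side stop so that no gaps are left. The strips are of different unmeasured widths, so feel for contact; the square is held only by its own weight, so nudge gently enough that it stays where it is, and leave the tape roll, tape measure, bowl and hammer where they are.

Things in the scene. Friction and masses are not known exactly. Their poses are not given: they have to be found in the camera images.
- square: heavy flat steel glue-up square (L shape, 2 kg, 22 mm high, legs 30 mm wide) that only rests on the bench. Origin: the inside corner, at bench height. The fence is the leg along +y: its inner face is the plane x = 0 from y = 0 to 160 mm. The side stop is the other leg: its inner face is the plane y = 0 from x = 0 to -160 mm. The strips belong in the corner at x < 0, y > 0, lengthwise along x; z up
- fence_end (a point): top inner edge of the fence at its free end (square frame: 0, 160, 22 mm)
- stop_end (a point): top inner edge of the side stop at its free end (square frame: -160, 0, 22 mm)
- strip_a: sawn wooden strip with two small dark dowel marks on top, 130 mm long (x), 24 mm thick (z); the three strips have different widths (y), somewhere between 32 and 54 mm and not measured. Origin: centre of its underside; x along its length, z up
- strip_b: sawn wooden strip with two small dark dowel marks on top, 130 mm long (x), 24 mm thick (z); the three strips have different widths (y), somewhere between 32 and 54 mm and not measured. Origin: centre of its underside; x along its length, z up
- strip_c: sawn wooden strip with two small dark dowel marks on top, 130 mm long (x), 24 mm thick (z); the three strips have different widths (y), somewhere between 32 and 54 mm and not measured. Origin: centre of its underside; x along its length, z up
- tape_roll: bystander: roll of green tape lying flat, 60 mm across, 24 mm high. Origin: on its underside
- tape_measure: bystander: tape measure lying flat, 66 x 58 x 32 mm high. Origin: on its underside
- screw_bowl: bystander: white bowl, 110 mm across, 35 mm high. Origin: on its underside
- hammer: bystander: hammer lying on the bench, handle towards the robot. Origin: on its underside
There are look-alikes about, which are no part of the job. What is shaped like the strip_c but blue or pink is not meant. Leave any purple or yellow look-alike of the strip_b alone.

How it is judged:
At the end, for the whole second after the job is handed in: All three strips lie flat in the corner of the square, parallel to the side stop within 0.035 rad (2 degrees), each with its end within 3 mm of the fence; the gaps across the row, from the side stop to the outer edge of the last strip, add up to at most 4 mm; all at rest (x of strip_a in the frame of square between -0.068 and -0.06 m and y of strip_a in the frame of square between 0.013 and 0.115 m and height (world z) of each of strip_a, strip_b, strip_c below 0.004 m and angle between each of strip_a, strip_b, strip_c's own z axis and vertical below 0.05 rad and angle between the x axis of each of strip_a, strip_b, strip_c and the x axis of square, either way round below 0.035 rad and linear speed of each of strip_a, strip_b, strip_c below 0.01 m/s and x of strip_b in the frame of square between -0.068 and -0.06 m and y of strip_b in the frame of square between 0.013 and 0.111 m and x of strip_c in the frame of square between -0.068 and -0.06 m and y of strip_c in the frame of square between 0.013 and 0.106 m); the robot touches nothing.
It fails at once if the square was shoved more than 6 mm out of its place (distance of any of square, fence_end, stop_end from where it was at the start of the episode above 0.006 m).
It fails at once if a bystander was moved more than 30 mm (distance of any of tape_roll, tape_measure, screw_bowl, hammer from where it was at the start of the episode above 0.03 m).
It also fails if it takes over 72 s, if anything falls off the work surface, if the arm or the gripper's body presses on something with over 40 N, if the wrist force passes 120 N, or if a joint passes its speed limit or range.

ROBOT

A 6-joint arm with a two-finger parallel gripper is mounted at the origin on the work surface. World frame = base frame: x ahead of the robot, y to its left, z up, the work surface at z = 0. Lengths are in m, angles in rad, forces in N, time in s.
With the tool pointing down it reaches from about 0.25 to 0.85 m from the base axis. Payload 12.5 kg.
Tool frame: the origin (TCP) lies between the finger pads; the fingertips stand 22 mm ahead of it and the grasp point (between the pads) lies 3 mm ahead of it; z points along the fingers, y is the line along which they close (so a half turn about z gives the same grasp; the last joint's range is limited). The gripper opens to 93 mm and grips with 3 to 60 N. Pads are 15 mm wide; open, the fingers measure 128 mm over their backs; the gripper's body (75 mm by 188 mm) begins 65 mm behind the grasp point.
Start: joints at [1.109, 0.351, 1.652, -0, 1.139, -0.085], TCP at [0.202, 0.511, 0.241] pointing down, gripper open.
Joint ranges: [-2.75, 2.75], [-0.79, 2.1], [0.01, 2.65], [-1.57, 4.71], [0.07, 3.14], [-2.87, 2.87]. Speed limits (rad/s): [2.22, 2.22, 2.79, 3.14, 3.14, 3.14].

INTERFACE

Orientations are given as a unit quaternion [w, x, y, z].
In Python, from rig import ctrl, snapshot, cut_out, landmark_of gives the robot as it stands.
- The arm moves only by the tool apply_moves, never from a script. Its argument "deltas" is a list of rows, each a list of 3 entries, a list of its own where there are three numbers: the finger opening in mm, from 0 to 93, then the shift along the tool's x, y, z scaled (see below), then the turn about the tool's z scaled (see below). In form: [[jaw, [dx, dy, dz], yaw], ...]. A call has 1 to 20 rows; each row shifts and turns the commanded pose from where the row before left it, along the tool's axes as they then stand; what a row does not reach is not made up. The controller multiplies each number of a shift by 0.02 m and each number of a turn by 6 degrees. A row lasts 1/12 s, in which the tool goes at most 41.7 mm and 7.16 degrees, less where a joint would pass 70% of its speed; a pose out of reach is approached as far as the arm can. A call with a number of a shift or a turn outside -1 to 1 is refused whole. A call with a gripper value outside its range is refused whole. The fingers move at their own pace and stop on an object; "newtons" is the grip in N (left out, the last holds). Time passes only in rows, so rows that do not move let the fingers close. It gives the time, the measured TCP pose, the force, the opening and the grip force at its end, in the units of the state.
- ctrl.get_state(): the state, without advancing time (a new reading comes with each control period).
- snapshot(name): name is "side" or "top" or "wrist"; returns a dict with "img" (420x560x3 uint8, blue, green, red), "intrinsics" (3x3 intrinsics, pixels), "position" and "attitude" of the camera in the world. Camera axes: x right, y up, looking along -z (the intrinsics and any distortion apply to the point x, -y, -z); pixel columns grow to the right and rows downward; lengths in m; the calibration is good to about 2 mm. A picture is of the moment at which its call begins. There is no depth.
- ctrl.sign_off(): hands the job in; it is judged then, once.
Trained networks look in a picture, given as the dict that the camera call returned (one of the last four; its "shot" number tells which), for a name from the list of things; names that differ only in an ending like _2 or _b are one class to them, and where a whole thing is asked for, a point or a joint stands for the part that bears it (a point fixed in the world has none). Each returns a list of dicts, best first, with "p" (0 to 1); they miss things now and then, are a little off and sometimes report something else, mostly with a low value. They report only what shows in the picture. A call takes as long as a camera call. They do not tell look-alikes from the thing itself.
- cut_out(picture, thing): "pixels" (420x560 bool, what is visible of it) and "uv" ([column, row] in pixels, amid what is visible of it).
- landmark_of(picture, thing): "uv" ([column, row] in pixels: a listed point, or the origin of a listed thing).
The state is a dict: "time": time; "joint_pos": joint angles; "dq": joint speeds; "joint_efforts": joint torques, N m; "ee_pos": TCP position; "ee_rot": TCP orientation; "ft_force": force on the tool from outside, world axes, zero at the start; "torque": the same for the moment, N m; "gripper_width": finger opening in m; "gripper_force": force on a finger pad.
Only numpy, scipy, OpenCV 4.12 (cv2) and the standard library are available. Lean on these libraries where they do the work, as an engineer would, in place of code of your own. Each camera call takes 0.05 s, during which the arm holds its last target. There are 200 camera calls.

## Working session

There is one attempt and no reset: what is moved stays moved. The work goes in short steps, Python scripts to look and compute and a tool call to move; the robot and the scene stay as the last step left them, time stands still between calls to the robot, and variables do not carry over. Pictures are saved under pics/ and viewed, at most 10 in all, crops included, and the job is handed in when it is done.

Besides the shell and the picture viewer there is one more tool, called by a JSON object that holds its "method" and its "body". apply_moves: Moves the arm, as the interface text tells. Its arguments: {"type":"object","properties":{"deltas":{"type":"array"},"newtons":{"type":"number"}},"required":["deltas"]}

```bash
mkdir -p pics; cat > h.py <<'E'
import numpy as np, cv2
from scipy.spatial.transform import Rotation as R
from rig import ctrl, snapshot, cut_out, landmark_of
def rot(a):
    a=np.array(a,float)
    return a if a.shape==(3,3) else R.from_quat(a[[1,2,3,0]]).as_matrix()
def ray(p,uv,z):
    K=np.array(p["intrinsics"]); d=np.linalg.inv(K)@np.array([uv[0],uv[1],1.]); d=rot(p["attitude"])@np.array([d[0],-d[1],-d[2]])
    o=np.array(p["position"]); return o+d*(z-o[2])/d[2]
def proj(p,X):
    c=rot(p["attitude"]).T@(np.array(X)-p["position"]); q=np.array(p["intrinsics"])@np.array([c[0],-c[1],-c[2]]); return q[:2]/q[2]
E
python3 - <<'E'
from h import *
t=snapshot("top"); s=snapshot("side")
print({k:v for k,v in t.items() if k!="img"}); 
cv2.imwrite("pics/t.png",cv2.resize(t["img"],(784,588)));cv2.imwrite("pics/s.png",s["img"])
for n in ["strip_a","square","tape_roll","tape_measure","screw_bowl","hammer"]:
    for d in cut_out(t,n):
        c=cv2.minAreaRect(np.argwhere(d["pixels"])[:,::-1].astype(np.float32))
        print(n,round(d["p"],2),np.round(d["uv"]),ray(t,d["uv"],0.024).round(3)[:2],[np.round(x,1) for x in c], t["img"][d["pixels"]].mean(0).round())
for n in ["square","fence_end","stop_end"]:
    for d in landmark_of(t,n): print(n,round(d["p"],2),np.round(d["uv"]),ray(t,d["uv"],0 if n=="square" else .022).round(4))
print(ctrl.get_state())
E
```

```text
{'intrinsics': array([[533.11965828,   0.        , 277.43505173],
       [  0.        , 533.11965828, 207.19866447],
       [  0.        ,   0.        ,   1.        ]]), 'position': array([ 0.32577964, -0.02393996,  1.4895096 ]), 'attitude': array([-0.70358508, -0.07159875,  0.06125708,  0.70433602]), 'shot': 1}
strip_a 0.92 [206. 204.] [0.615 0.198] [array([206.5, 202.9]), array([19.4, 46.8]), np.float64(14.9)] [110. 157. 197.]
strip_a 0.91 [242. 217.] [0.577 0.097] [array([241.9, 218. ]), array([13.6, 46.8]), np.float64(6.3)] [110. 155. 197.]
strip_a 0.9 [197. 269.] [0.432 0.217] [array([200.5, 269.6]), array([19.9, 47.7]), np.float64(41.2)] [154. 134. 206.]
strip_a 0.88 [279. 212.] [ 0.591 -0.006] [array([276.1, 213.6]), array([15.5, 47.1]), np.float64(11.0)] [108. 153. 194.]
strip_a 0.86 [145. 159.] [0.747 0.375] [array([142.2, 158.6]), array([47. , 20.3]), np.float64(57.4)] [158.  86.  50.]
strip_a 0.85 [291. 277.] [ 0.411 -0.04 ] [array([294.3, 277.2]), array([15.2, 47.8]), np.float64(3.6)] [157.  82. 134.]
strip_a 0.63 [366. 163.] [ 0.731 -0.253] [array([364.5, 162.3]), array(
[... 1117 characters left out ...]
nt_pos': array([ 1.10939698e+00,  3.50696512e-01,  1.65180185e+00, -2.40912135e-06,
        1.13908123e+00, -8.46034008e-02]), 'dq': array([ 5.89269020e-04,  2.29868119e-04, -1.11413555e-03, -6.66158140e-05,
       -1.23527842e-03, -1.45438404e-03]), 'joint_efforts': array([-8.21727954e-04, -4.97028852e+01, -2.85375738e+01,  6.99960231e-02,
        2.22068117e-02, -1.07356010e-05]), 'ee_pos': array([0.20234264, 0.51141596, 0.24063377]), 'ee_rot': array([2.81457763e-06, 1.87284962e-01, 9.82305626e-01, 5.99466101e-06]), 'ft_force': array([ 0.38753021,  0.27357677, -0.96200001]), 'torque': array([ 0.01035492,  0.02653408, -0.00218771]), 'gripper_force': 0.0, 'gripper_width': 0.0927916061806922}
```

View pics/t.png

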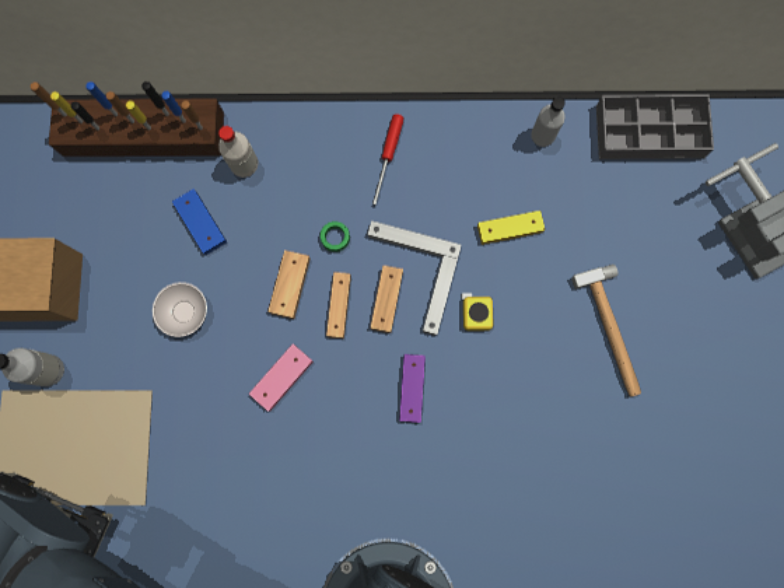

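View pics/s.png

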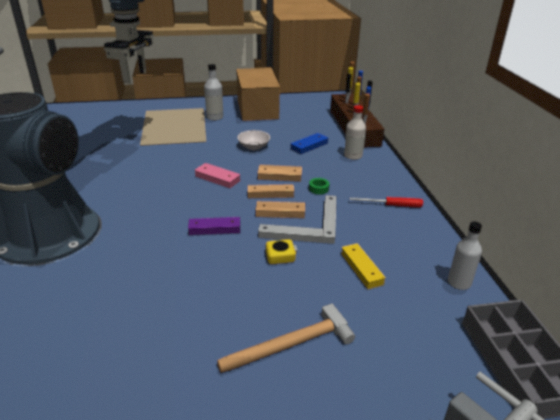

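The wooden-coloured pieces at (206,204), (242,217) and (276,213) in the top image are strips: the wooden look fits and each has two dowel marks. Blue (145,159), pink (197,269), purple (291,277) and yellow (366,163) are decoys. Moving the arm overhead so the wrist camera can confirm this and measure from close by.

{"method": "apply_moves", "body": {"deltas": [[93,[-1,-0.55,-0.2],0],[93,[-1,-0.55,-0.2],0],[93,[-1,-0.55,-0.2],0],[93,[-1,-0.55,-0.2],0],[93,[-1,-0.55,-0.2],0],[93,[-1,-0.55,-0.2],0],[93,[-1,-0.55,-0.2],0],[93,[-1,-0.55,-0.2],0],[93,[-1,-0.55,-0.2],0],[93,[-1,-0.55,-0.2],0],[93,[-1,-0.55,-0.2],0],[93,[-1,-0.55,-0.2],0],[93,[-1,-0.55,-0.2],0],[93,[-1,-0.55,-0.2],0],[93,[-1,-0.55,-0.2],0],[93,[-1,-0.55,-0.2],0],[93,[-1,-0.55,-0.2],0],[93,[-1,-0.55,-0.2],0],[93,[-1,-0.55,-0.2],0],[93,[-1,-0.55,-0.2],0]]}}

```text
time: 2.22
ee_pos: [0.4939, 0.1587, 0.3209]
ee_rot: [0.0, 0.187, 0.982, 0.0]
ft_force: [-0.6, 0.5, -0.3]
gripper_width: 0.093
gripper_force: 0.0
```

{"method": "apply_moves", "body": {"deltas": [[93,[-1,-0.5,-0.2],0],[93,[-1,-0.5,-0.2],0],[93,[-1,-0.5,0],0],[93,[0,0,0],-0.75],[93,[0,0,0],-0.75],[93,[0,0,0],0],[93,[0,0,0],0]]}}

```text
time: 2.8
ee_pos: [0.538, 0.1097, 0.3286]
ee_rot: [-0.0, 0.111, 0.994, 0.0]
ft_force: [-0.1, -0.5, -0.6]
gripper_width: 0.093
gripper_force: 0.0
```

```bash
cat >> h.py <<'E'
def boxes(p,z=.024):
    # wooden-coloured top faces (warm hue), min-area rectangles in the world plane z
    h=cv2.cvtColor(p["img"],cv2.COLOR_BGR2HSV); m=cv2.inRange(h,(8,70,120),(20,190,255)); m=cv2.morphologyEx(m,cv2.MORPH_CLOSE,np.ones((9,9)))
    out=[]
    for c in cv2.findContours(m,cv2.RETR_EXTERNAL,cv2.CHAIN_APPROX_NONE)[0]:
        if cv2.contourArea(c)<1500: continue
        w=np.array([ray(p,q,z)[:2] for q in c[:,0]],np.float32)
        (ctr,sz,a)=cv2.minAreaRect(w*1000); q=cv2.boxPoints((ctr,sz,a))
        e=q[1]-q[0] if np.linalg.norm(q[1]-q[0])>np.linalg.norm(q[2]-q[1]) else q[2]-q[1]
        if e[0]<0: e=-e
        out.append((np.round(ctr,1),np.round(sorted(sz),1),round(np.degrees(np.arctan2(e[1],e[0])),2),np.mean(c[:,0],0).round()))
    return out
E
python3 - <<'E'
from h import *
w=snapshot("wrist"); cv2.imwrite("pics/w1.png",w["img"]); s=ctrl.get_state(); print(s["time"],s["ee_pos"],rot(s["ee_rot"]).round(3),s["ft_force"],w["position"])
for b in boxes(w): print(b)
for n in ["square","fence_end","stop_end"]:
    for d in landmark_of(w,n): print(n,round(d["p"],2),np.round(d["uv"]),ray(w,d["uv"],0 if n=="square" else .022).round(4))
E
```

```text
2.85 [0.53800625 0.10983763 0.32865878] [[-0.975  0.22   0.   ]
 [ 0.22   0.975  0.   ]
 [-0.     0.    -1.   ]] [-0.44519201 -0.95246964 -0.18266571] [0.46905635 0.12457828 0.473228  ]
(array([588.8,   4.2]), array([ 42.7, 130.7]), np.float32(-10.84), array([208., 227.]))
fence_end 0.51 [ 74. 238.] [ 0.562  -0.1677  0.022 ]
stop_end 0.9 [139. 194.] [ 0.5251 -0.0656  0.022 ]
```

View pics/w1.png

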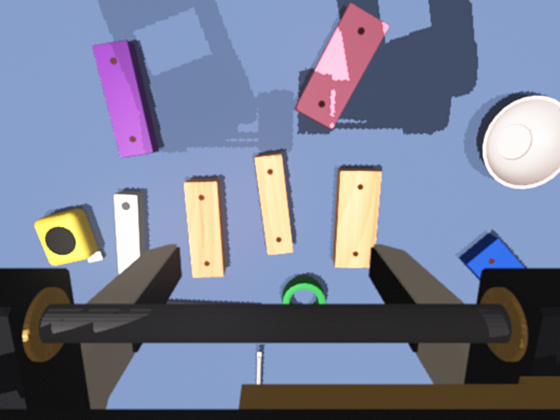

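The wrist view shows three plain wooden strips with two dowel marks each at (206,228), (273,203) and (357,217). The purple, pink and blue decoys are clearly distinct. The square's corner is hidden behind the gripper, so I'm shifting to see it.

{"method": "apply_moves", "body": {"deltas": [[93,[-1,-0.8,-0.5],0],[93,[-1,-0.8,-0.5],0],[93,[-1,-0.8,-0.5],0],[93,[-1,-0.8,-0.5],0],[93,[-1,-0.8,-0.5],0],[93,[-1,-0.8,0],0],[93,[0,0,0],0],[93,[0,0,0],0]]}}

```text
time: 3.67
ee_pos: [0.6345, -0.0108, 0.378]
ee_rot: [-0.0, 0.111, 0.994, 0.0]
ft_force: [-1.1, 0.6, 0.1]
gripper_width: 0.093
gripper_force: 0.0
```

```bash
cat >> h.py <<'E'
def box2(pix,p,z=.024):
    c=max(cv2.findContours(pix.astype(np.uint8),cv2.RETR_EXTERNAL,cv2.CHAIN_APPROX_NONE)[0],key=cv2.contourArea)
    w=np.array([ray(p,q,z)[:2] for q in c[:,0]],np.float32)
    ctr,sz,a=cv2.minAreaRect(w*1000); q=cv2.boxPoints((ctr,sz,a))
    e=q[1]-q[0] if np.linalg.norm(q[1]-q[0])>np.linalg.norm(q[2]-q[1]) else q[2]-q[1]
    if e[0]<0: e=-e
    return np.round(ctr,1),np.round(sorted(sz),1),round(float(np.degrees(np.arctan2(e[1],e[0]))),2)
def look(name="wrist",save=None,lm=True):
    p=snapshot(name)
    if save: cv2.imwrite("pics/"+save,p["img"])
    for n in ["strip_a","square"]:
        for d in cut_out(p,n):
            c=p["img"][d["pixels"]].mean(0); 
            if n=="square" or (c[2]-c[0]>50 and c[1]-c[0]>20 and c[2]>c[1]+15): print(n,round(d["p"],2),np.round(d["uv"]),*box2(d["pixels"],p,.024 if n!="square" else .022))
    if lm:
        for n in ["square","fence_end","stop_end"]:
            for d in landmark_of(p,n)[:1]: print(n,round(d["p"],2),np.round(d["uv"]),ray(p,d["uv"],0 if n=="square" else .022).round(4))
    return p
E
python3 - <<'E'
from h import *
s=ctrl.get_state(); print(s["time"],s["ee_pos"])
print("W");look("wrist","w2.png");print("T");look("top")
E
```

```text
3.6667 [ 0.63450581 -0.01075958  0.37801319]
W
strip_a 0.73 [422. 121.] [618.6 195.5] [ 59.5 129.4] -13.16
strip_a 0.66 [278. 134.] [588.9   2.3] [ 42.4 129.7] -11.32
strip_a 0.59 [343. 103.] [576.1  96.8] [ 39.5 130.2] -6.29
square 0.97 [215. 213.] [633.2 -32.8] [189.  193.5] -14.83
square 0.7 [345. 106.] [576.9  97.4] [ 37.7 131.4] -5.55
square 0.92 [214. 212.] [ 0.6803 -0.1147  0.    ]
fence_end 0.56 [323. 219.] [0.7207 0.0407 0.022 ]
stop_end 0.62 [216.  95.] [ 0.5212 -0.0659  0.022 ]
T
strip_a 0.68 [206. 204.] [617.4 197.2] [ 57.8 132.2] -13.46
square 0.92 [311. 202.] [ 612.3 -100.1] [ 48.5 189.9] -15.28
square 0.72 [316. 185.] [ 0.6745 -0.1119  0.    ]
fence_end 0.71 [131. 222.] [0.5641 0.4065 0.022 ]
stop_end 0.75 [303. 238.] [ 0.5193 -0.0721  0.022 ]
```

View pics/w2.png

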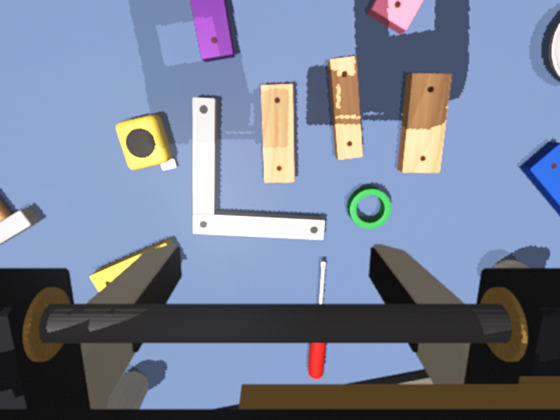

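The view shows the L square with its inside corner at about (214,213), stop end at (216,97) and fence end at (325,219). The strips are at (278,133), (346,108) and (425,123), with the tape roll at (370,207). Fitting the inner faces with lines.

```bash
cat >> h.py <<'E'
def fitsq(p):
    h=cv2.cvtColor(p["img"],cv2.COLOR_BGR2HSV); d=cut_out(p,"square")[0]
    m=d["pixels"].astype(np.uint8)
    c=max(cv2.findContours(m,cv2.RETR_EXTERNAL,cv2.CHAIN_APPROX_NONE)[0],key=cv2.contourArea)
    w=np.array([ray(p,q,.022)[:2] for q in c[:,0]])*1000
    O=np.array([682.,-113.]); a=np.radians(-14)
    for it in range(4):
        L=[]
        X=np.array([np.cos(a),np.sin(a)]); Y=np.array([-X[1],X[0]]); u=(w-O)@X; v=(w-O)@Y
        S=w[(abs(v)<7)&(u<-15)&(u>-150)]; F=w[(abs(u)<7)&(v>15)&(v<150)]
        ls=cv2.fitLine(S.astype(np.float32),cv2.DIST_HUBER,0,.01,.01).ravel(); lf=cv2.fitLine(F.astype(np.float32),cv2.DIST_HUBER,0,.01,.01).ravel()
        t=np.linalg.solve(np.array([ls[:2],-lf[:2]]).T,lf[2:]-ls[2:]); O=ls[2:]+t[0]*ls[:2]
        a1=np.arctan2(*(ls[:2]*np.sign(ls[0]))[::-1]); f=lf[:2]*np.sign(lf[1]); a2=np.arctan2(-f[0],f[1]); a=(a1+a2)/2
    return O.round(1),np.degrees([a1,a2]).round(2),len(S),len(F)
E
python3 - <<'E'
from h import *
w=snapshot("wrist"); print(fitsq(w))
t=snapshot("top"); print(fitsq(t))
E
```

```text
(array([ 674.8, -107.7], dtype=float32), array([-14.93, -15.49], dtype=float32), 99, 94)Traceback (most recent call last):
  File "<stdin>", line 3, in <module>
  File "h.py", line 52, in fitsq
    ls=cv2.fitLine(S.astype(np.float32),cv2.DIST_HUBER,0,.01,.01).ravel(); lf=cv2.fitLine(F.astype(np.float32),cv2.DIST_HUBER,0,.01,.01).ravel()
                                                                              ~~~~~~~~~~~^^^^^^^^^^^^^^^^^^^^^^^^^^^^^^^^^^^^^^^^^^^^^^^
cv2.error: OpenCV(4.12.0) /io/opencv/modules/imgproc/src/linefit.cpp:50: error: (-215:Assertion failed) count > 0 in function 'fitLine2D_wods'
```

{"method": "apply_moves", "body": {"deltas": [[70,[0,0,0],0.38],[70,[0.6,0.02,1],0],[70,[0.6,0.02,1],0],[70,[0.6,0,1],0],[70,[0.57,0,1],0],[70,[0,0,1],0],[70,[0,0,1],0],[70,[0,0,1],0],[70,[0,0,1],0],[70,[0,0,1],0],[70,[0,0,1],0],[70,[0,0,1],0],[70,[0,0,1],0],[70,[0,0,1],0],[70,[0,0,1],0],[70,[0,0,0.7],0],[70,[0,0,0],0]]}}

```text
time: 5.88
ee_pos: [0.5872, 0.0029, 0.0819]
ee_rot: [-0.002, 0.129, 0.992, -0.0]
ft_force: [0.2, -0.1, -0.0]
gripper_width: 0.0698
gripper_force: 0.0
```

```bash
python3 - <<'E'
from h import *
s=ctrl.get_state(); print(s["time"],s["ee_pos"],rot(s["ee_rot"]).round(3)[:2])
look("wrist","w3.png",False)
E
```

```text
5.8833 [0.58721264 0.00285164 0.08193065] [[-0.966  0.257 -0.004]
 [ 0.257  0.966  0.   ]]
strip_a 0.95 [274. 214.] [576.8   4.9] [ 42.  106.4] -11.0
strip_a 0.82 [553. 225.] [606.7 159.4] [13.  83.4] -3.91
strip_a 0.74 [429. 164.] [576.6  95.3] [ 41.1 129.7] -5.96
square 0.74 [118. 225.] [559.5 -89.9] [37.1 83.7] -15.62
```

View pics/w3.png

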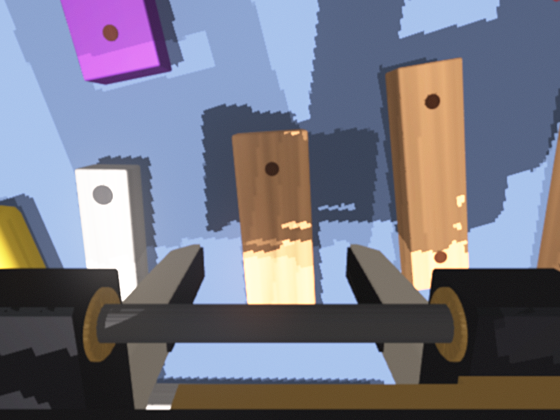

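The strip sits centred between the fingers, and the square's stop and the middle strip are clear of them. Lowering and gripping.

{"method": "apply_moves", "body": {"deltas": [[70,[0,0,0.9],0],[70,[0,0,0.9],0],[70,[0,0,0.9],0],[70,[0,0,0],0],[35,[0,0,0],0],[25,[0,0,0],0],[25,[0,0,0],0],[25,[0,0,0],0],[25,[0,0,0],0],[25,[0,0,0],0],[25,[0,0,0],0]], "newtons": 15}}

```text
time: 6.95
ee_pos: [0.5892, 0.0028, 0.0315]
ee_rot: [0.001, 0.129, 0.992, 0.0]
ft_force: [-1.9, 0.2, 7.0]
gripper_width: 0.0423
gripper_force: 14.8
```

{"method": "apply_moves", "body": {"deltas": [[25,[0,0,-0.15],0],[25,[-0.3,-0.33,0],0],[25,[-0.3,-0.33,0],0],[25,[-0.3,-0.33,0],0],[25,[-0.3,-0.33,0],0],[25,[-0.3,-0.33,0],0],[25,[-0.3,-0.33,0],0],[25,[0,0,0],0]]}}

```text
time: 7.62
ee_pos: [0.6141, -0.0465, 0.0336]
ee_rot: [0.0, 0.13, 0.992, -0.0]
ft_force: [-0.4, -0.7, -0.2]
gripper_width: 0.0423
gripper_force: 14.7
```

```bash
python3 - <<'E'
from h import *
s=ctrl.get_state(); print(s["time"],s["ee_pos"],s["ft_force"])
look("top","t2.png",False)
im=cv2.imread("pics/t2.png"); cv2.imwrite("pics/t2c.png",cv2.resize(im[140:260,180:350],None,fx=4,fy=4))
E
```

```text
7.6167 [ 0.61412835 -0.04648024  0.03361178] [-0.35894487 -0.66082052 -0.19247961]
strip_a 0.88 [209. 206.] [617.5 197. ] [ 57.2 133.5] -13.73
strip_a 0.74 [240. 218.] [573.5  97.5] [ 35.1 129. ] -6.18
```

View pics/t2c.png

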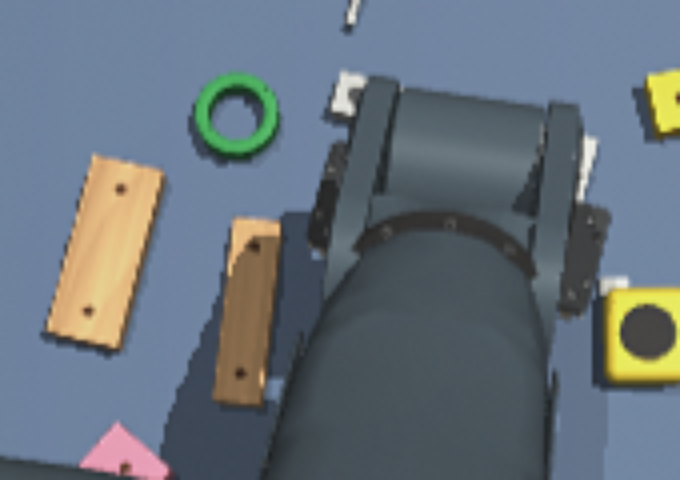

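{"method": "apply_moves", "body": {"deltas": [[25,[-0.25,0,0],0],[25,[-0.25,0,0.11],0],[25,[0,0,0],0],[25,[-0.07,0,0],0],[25,[-0.07,0,0],0],[25,[-0.07,0,0],0],[25,[-0.07,0,0],0]], "newtons": 5}}

```text
time: 8.35
ee_pos: [0.6279, -0.0485, 0.0314]
ee_rot: [-0.001, 0.129, 0.992, 0.0]
ft_force: [-6.1, 2.7, 4.5]
gripper_width: 0.0425
gripper_force: 5.0
```

{"method": "apply_moves", "body": {"deltas": [[25,[-0.07,0,0],0],[25,[-0.07,0,0],0]]}}

```text
time: 8.52
ee_pos: [0.6298, -0.0489, 0.0309]
ee_rot: [-0.002, 0.129, 0.992, 0.0]
ft_force: [-6.2, 4.5, 1.9]
gripper_width: 0.0429
gripper_force: 5.1
```

{"method": "apply_moves", "body": {"deltas": [[52,[0,0,0],0],[52,[0,0,0],0],[52,[0,0,-0.3],0],[52,[0,0,-1],0],[20,[0,0,-1],0],[0,[0,0.77,0],0],[0,[0,0.77,0],0],[0,[0,0.77,0],0],[0,[0,0,0.8],0],[0,[0,0,0.8],0],[0,[0,0,0.75],0],[0,[0,0,0],0]]}}

```text
time: 9.52
ee_pos: [0.6409, -0.0036, 0.0264]
ee_rot: [-0.003, 0.129, 0.992, -0.0]
ft_force: [-0.8, -0.2, -0.6]
gripper_width: 0.0034
gripper_force: 0.0
```

```bash
cat >> h.py <<'E'
O=np.array([.679,-.112]); A=np.radians(-15); X=np.array([np.cos(A),np.sin(A)]); Y=np.array([-X[1],X[0]])
def sq(w): w=np.array(w)[:2]-O; return (w@X*1000).round(1),(w@Y*1000).round(1)
def st():
    s=ctrl.get_state(); f=s["ft_force"]; r=rot(s["ee_rot"]); print("t",round(s["time"],2),"sq",*sq(s["ee_pos"]),"z",(s["ee_pos"][2]*1000).round(1),"F sq",(f[:2]@X).round(1),(f[:2]@Y).round(1),"yaw",np.degrees(np.arctan2(-r[0,1],r[1,1])).round(2))
E
python3 -c "
from h import *
st()"
```

```text
t 9.52 sq -64.8 94.9 z 26.4 F sq -0.7 -0.4 yaw -14.82
```

{"method": "apply_moves", "body": {"deltas": [[0,[0,-0.3,0],0],[0,[0,-0.25,0],0],[0,[0,-0.25,0],0],[0,[0,-0.25,0],0],[0,[0,-0.25,0],0],[0,[0,-0.1,0],0],[0,[0,0,0],0]]}}

```text
time: 10.1
ee_pos: [0.6358, -0.0326, 0.0308]
ee_rot: [0.0, 0.13, 0.992, -0.0]
ft_force: [0.1, 0.2, -0.0]
gripper_width: 0.0005
gripper_force: 0.0
```

```bash
python3 -c "
from h import *
st();look('top',None,False)"
```

```text
t 10.1 sq -62.3 65.5 z 30.8 F sq 0.0 0.2 yaw -14.91
strip_a 0.86 [206. 205.] [617.6 197.8] [ 56.9 132.7] -12.63
strip_a 0.71 [239. 213.] [576.2  97.4] [ 36.6 129.2] -5.04
square 0.78 [317. 217.] [ 568.7 -107. ] [22.3 45.3] -0.82
```

Nearing contact; single millimetre steps with force checks.

{"method": "apply_moves", "body": {"deltas": [[0,[0.05,-0.08,0],0],[0,[0,-0.05,0],0],[0,[0,-0.05,0],0]]}}

```text
time: 10.5
ee_pos: [0.6338, -0.035, 0.0304]
ee_rot: [-0.0, 0.129, 0.992, 0.0]
ft_force: [1.0, -0.3, 0.7]
gripper_width: 0.0005
gripper_force: 0.2
```

{"method": "apply_moves", "body": {"deltas": [[0,[0,-0.05,0],0],[0,[0,-0.05,0],0]]}}

```text
time: 10.67
ee_pos: [0.6333, -0.0371, 0.0304]
ee_rot: [0.0, 0.129, 0.992, 0.0]
ft_force: [0.2, 0.2, -0.0]
gripper_width: 0.0008
gripper_force: 0.3
```

{"method": "apply_moves", "body": {"deltas": [[0,[0,-0.05,0],0],[0,[0,-0.05,0],0]]}}

```text
time: 10.83
ee_pos: [0.6329, -0.0389, 0.0305]
ee_rot: [0.0, 0.129, 0.992, 0.0]
ft_force: [3.1, 8.3, 0.2]
gripper_width: 0.0003
gripper_force: 4.2
```

{"method": "apply_moves", "body": {"deltas": [[0,[0,-0.05,0],0],[0,[0,-0.04,0],0]]}}

```text
time: 11.0
ee_pos: [0.6328, -0.0394, 0.0306]
ee_rot: [0.0, 0.13, 0.992, 0.001]
ft_force: [3.0, 11.3, 1.5]
gripper_width: 0.0005
gripper_force: 5.8
```

{"method": "apply_moves", "body": {"deltas": [[0,[0,0.3,0],0],[0,[0,0,-1],0],[30,[0,0,-1],0],[60,[0.9,1,-1],0],[60,[0.9,1,-1],0],[60,[0.9,1,-1],0],[60,[0.9,1,-1],0],[60,[0.87,1,-1],0],[60,[0,0.5,-1],0],[60,[0,0,0],-0.8],[60,[0,0,0],-0.78],[60,[0,0,0],0],[60,[0,0,0],0]]}}

```text
time: 12.08
ee_pos: [0.5756, 0.0943, 0.1903]
ee_rot: [-0.0, 0.048, 0.999, -0.0]
ft_force: [-0.2, 0.0, 0.1]
gripper_width: 0.0598
gripper_force: 0.0
```

```bash
python3 - <<'E'
from h import *
st(); p=look("wrist","w4.png",False)
s=ctrl.get_state(); print(s["ee_pos"],rot(s["ee_rot"])[:2].round(3))
print(look("top","t3.png",False) is None)
E
```

```text
t 12.08 sq -153.3 172.5 z 190.3 F sq -0.2 -0.0 yaw -5.53
strip_a 0.93 [398. 213.] [611.5 198. ] [ 59.7 118.4] -13.21
strip_a 0.75 [282. 192.] [576.5  99.2] [ 33.7 130.1] -6.02
strip_a 0.65 [105. 229.] [590.1 -61.6] [49.4 79. ] -15.43
square 0.94 [ 69. 222.] [570.9 -92.8] [ 39.8 110.4] -15.91
[0.57566522 0.094194   0.19017894] [[-0.995  0.096 -0.   ]
 [ 0.096  0.995 -0.   ]]
strip_a 0.64 [302. 201.] [617.  -74.3] [ 44.3 136.5] -15.76
square 0.83 [306. 182.] [631.1 -33.2] [188.6 197.4] -15.4
False
```

View pics/w4.png

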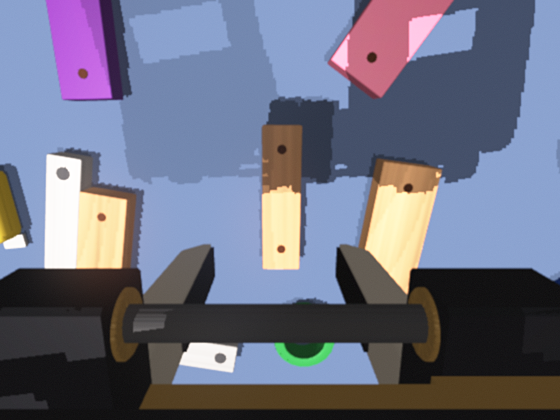

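C is flush against the stop, seen left at (90,220). The middle strip is centred at (282,195). Descending to grip it.

{"method": "apply_moves", "body": {"deltas": [[60,[0,0.15,1],0],[60,[0,0,1],0],[60,[0,0,1],0],[60,[0,0,1],0],[60,[0,0,1],0],[60,[0,0,1],0],[60,[0,0,1],0],[60,[0,0,1],0],[60,[0,0,0],0],[40,[0,0,0],0],[20,[0,0,0],0],[20,[0,0,0],0],[20,[0,0,0],0],[20,[0,0,0],0]], "newtons": 12}}

```text
time: 13.55
ee_pos: [0.5766, 0.0975, 0.0315]
ee_rot: [0.001, 0.047, 0.999, 0.0]
ft_force: [-1.2, 0.4, 5.4]
gripper_width: 0.0338
gripper_force: 12.0
```

```bash
python3 -c "
from h import *
st()"
```

```text
t 13.55 sq -153.1 175.8 z 31.5 F sq -1.2 0.1 yaw -5.4
```

{"method": "apply_moves", "body": {"deltas": [[20,[0,0,-0.15],0],[20,[0,0,0],0.8],[20,[0,0,0],0.8],[20,[-0.3,-0.6,0],0],[20,[-0.5,-0.6,0],0],[20,[-0.5,-0.6,0],0],[20,[-0.5,-0.6,0],0],[20,[-0.5,-0.6,0],0],[20,[-0.5,-0.6,0],0],[20,[-0.5,-0.6,0],0],[20,[-0.5,-0.5,0],0],[20,[0,0,0],0]]}}

```text
time: 14.55
ee_pos: [0.6266, -0.0158, 0.0335]
ee_rot: [0.001, 0.131, 0.991, -0.0]
ft_force: [-0.2, 0.4, -0.8]
gripper_width: 0.034
gripper_force: 12.0
```

```bash
python3 -c "
from h import *
st()"
```

```text
t 14.55 sq -75.5 79.4 z 33.5 F sq -0.3 0.4 yaw -15.09
```

{"method": "apply_moves", "body": {"deltas": [[20,[-0.2,0.05,0.11],0],[20,[-0.1,0,0],0],[20,[0,0,0],0],[20,[-0.07,0,0],0],[20,[-0.07,0,0],0],[20,[-0.07,0,0],0]], "newtons": 3.5}}

```text
time: 15.05
ee_pos: [0.6353, -0.0144, 0.0312]
ee_rot: [0.0, 0.13, 0.991, 0.0]
ft_force: [0.9, -0.2, 0.2]
gripper_width: 0.034
gripper_force: 3.5
```

{"method": "apply_moves", "body": {"deltas": [[20,[-0.07,0,0],0],[20,[-0.07,0,0],0]]}}

```text
time: 15.22
ee_pos: [0.638, -0.0154, 0.0313]
ee_rot: [-0.0, 0.13, 0.991, 0.0]
ft_force: [-4.3, 3.6, 0.7]
gripper_width: 0.0338
gripper_force: 3.5
```

{"method": "apply_moves", "body": {"deltas": [[20,[-0.07,0,0],0],[20,[-0.07,0,0],0]]}}

```text
time: 15.38
ee_pos: [0.6399, -0.0158, 0.0309]
ee_rot: [-0.001, 0.13, 0.991, 0.0]
ft_force: [-5.3, 2.2, 0.4]
gripper_width: 0.0337
gripper_force: 3.5
```

```bash
python3 -c "
from h import *
st()"
```

```text
t 15.38 sq -62.7 82.8 z 30.9 F sq -5.7 0.8 yaw -14.99
```

{"method": "apply_moves", "body": {"deltas": [[40,[0,0,0],0],[40,[0,0,0],0],[40,[0,0,-0.3],0],[40,[0,0,-1],0],[10,[0,0,-1],0],[0,[0,0.7,0],0],[0,[0,0.7,0],0],[0,[0,0.7,0],0],[0,[0,0,0.8],0],[0,[0,0,0.8],0],[0,[0,0,0.7],0],[0,[0,0,0],0]]}}

```text
time: 16.38
ee_pos: [0.6495, 0.0254, 0.0273]
ee_rot: [-0.003, 0.13, 0.992, -0.0]
ft_force: [-0.5, -0.5, 0.0]
gripper_width: 0.0006
gripper_force: 0.0
```

```bash
python3 -c "
from h import *
st()"
```

```text
t 16.38 sq -64.0 125.1 z 27.3 F sq -0.4 -0.6 yaw -14.94
```

{"method": "apply_moves", "body": {"deltas": [[0,[0,-0.3,0],0],[0,[0,-0.25,0],0],[0,[0,-0.25,0],0],[0,[0,-0.25,0],0],[0,[0,-0.25,0],0],[0,[0,-0.15,0],0],[0,[0,0,0],0]]}}

```text
time: 16.97
ee_pos: [0.644, -0.0046, 0.0315]
ee_rot: [0.0, 0.131, 0.991, -0.0]
ft_force: [-0.5, 0.6, -0.2]
gripper_width: 0.0007
gripper_force: 0.0
```

```bash
python3 -c "
from h import *
st()"
```

```text
t 16.97 sq -61.6 94.7 z 31.5 F sq -0.6 0.4 yaw -15.04
```

{"method": "apply_moves", "body": {"deltas": [[0,[0,0.3,0],0],[30,[0,0,-1],0],[80,[0,0,-1],0],[80,[0.4,1,-1],0],[80,[0.4,1,-1],0],[80,[0.4,1,-1],0],[80,[0.4,1,-1],0],[80,[0.4,1,-1],0],[80,[0.4,1,-1],0],[80,[0.4,1,0],0],[80,[0.4,1,0],0],[80,[0.7,1,0],-0.28],[80,[0,0,0],0],[80,[0,0,0],0]]}}

```text
time: 18.13
ee_pos: [0.6164, 0.1976, 0.1913]
ee_rot: [0.0, 0.115, 0.993, -0.0]
ft_force: [0.0, 0.1, 0.3]
gripper_width: 0.0791
gripper_force: 0.0
```

```bash
python3 - <<'E'
from h import *
st(); s=ctrl.get_state(); print(s["ee_pos"],rot(s["ee_rot"])[:2].round(3))
print("W");look("wrist",None,False);print("T");look("top",None,False)
E
```

```text
t 18.13 sq -140.6 282.8 z 191.3 F sq -0.0 0.1 yaw -13.19
[0.61636198 0.19756774 0.19128278] [[-0.974  0.228  0.   ]
 [ 0.228  0.974 -0.   ]]
W
strip_a 0.63 [281. 195.] [619.5 199.7] [ 53.6 132.5] -13.64
strip_a 0.56 [  6. 240.] [591.5 -44. ] [17.3 72.7] -23.95
T
strip_a 0.94 [288. 198.] [629.3 -35.6] [ 36.1 132. ] -15.55
strip_a 0.62 [304. 200.] [617.1 -73.9] [ 42.8 132.5] -15.96
square 0.86 [311. 182.] [631.  -33.2] [191.4 193.2] -15.26
```

{"method": "apply_moves", "body": {"deltas": [[80,[0,0.05,1],0],[80,[0,0,1],0],[80,[0,0,1],0],[80,[0,0,1],0],[80,[0,0,1],0],[80,[0,0,1],0],[80,[0,0,1],0],[80,[0,0,1],0],[80,[0,0,0],0],[55,[0,0,0],0],[35,[0,0,0],0],[35,[0,0,0],0],[35,[0,0,0],0],[35,[0,0,0],0]], "newtons": 12}}

```text
time: 19.6
ee_pos: [0.6175, 0.1973, 0.0323]
ee_rot: [0.001, 0.116, 0.993, 0.0]
ft_force: [0.5, -0.3, 6.5]
gripper_width: 0.0517
gripper_force: 12.0
```

```bash
python3 -c "
from h import *
st()"
```

```text
t 19.6 sq -139.4 282.9 z 32.3 F sq 0.5 -0.1 yaw -13.31
```

{"method": "apply_moves", "body": {"deltas": [[35,[0,0,-0.15],0.3],[35,[0,-0.7,0],0],[35,[0,-0.8,0],0],[35,[0,-0.8,0],0],[35,[0,-0.8,0],0],[35,[0,-0.8,0],0],[35,[0,-0.8,0],0],[35,[-0.2,-0.8,0],0],[35,[-0.5,-0.8,0],0],[35,[-0.5,-0.8,0],0],[35,[-0.5,-0.5,0],0],[35,[-0.5,-0.2,0],0],[35,[-0.5,0,0],0],[35,[-0.4,0,0],0],[35,[0,0,0],0]]}}

```text
time: 20.85
ee_pos: [0.6377, 0.03, 0.0343]
ee_rot: [0.001, 0.132, 0.991, 0.0]
ft_force: [-0.4, -0.0, -1.3]
gripper_width: 0.0517
gripper_force: 12.0
```

```bash
python3 -c "
from h import *
st()"
```

```text
t 20.85 sq -76.7 126.5 z 34.3 F sq -0.4 -0.1 yaw -15.13
```

{"method": "apply_moves", "body": {"deltas": [[35,[-0.2,0,0.11],0],[35,[-0.15,0,0],0],[35,[0,0,0],0],[35,[-0.07,0,0],0],[35,[-0.07,0,0],0],[35,[-0.07,0,0],0]], "newtons": 3.5}}

```text
time: 21.35
ee_pos: [0.647, 0.0276, 0.032]
ee_rot: [-0.0, 0.131, 0.991, -0.0]
ft_force: [-0.0, 1.0, -0.5]
gripper_width: 0.0519
gripper_force: 3.5
```

{"method": "apply_moves", "body": {"deltas": [[35,[-0.07,0,0],0],[35,[-0.07,0,0],0]]}}

```text
time: 21.52
ee_pos: [0.6493, 0.027, 0.0319]
ee_rot: [-0.001, 0.131, 0.991, 0.0]
ft_force: [-5.6, 3.4, 0.3]
gripper_width: 0.0521
gripper_force: 3.5
```

```bash
python3 -c "
from h import *
st()"
```

```text
t 21.52 sq -64.7 126.6 z 31.9 F sq -6.3 1.8 yaw -15.11
```

{"method": "apply_moves", "body": {"deltas": [[57,[0,0,0],0],[57,[0,0,0],0],[57,[0,0,-0.3],0],[57,[0,0,-1],0],[10,[0,0,-1],0],[0,[0,0.85,0],0],[0,[0,0.85,0],0],[0,[0,0.85,0],0],[0,[0.1,0,0.8],0],[0,[0,0,0.8],0],[0,[0,0,0.7],0],[0,[0,0,0],0]]}}

```text
time: 22.52
ee_pos: [0.6593, 0.0772, 0.0284]
ee_rot: [-0.003, 0.131, 0.991, -0.0]
ft_force: [-0.7, 0.7, -0.5]
gripper_width: 0.0082
gripper_force: 0.0
```

```bash
python3 -c "
from h import *
st()"
```

```text
t 22.52 sq -68.0 177.6 z 28.4 F sq -0.9 0.5 yaw -15.07
```

{"method": "apply_moves", "body": {"deltas": [[0,[0,-0.1,0],0],[0,[-0.05,-0.25,0],0],[0,[0,-0.25,0],0],[0,[0,-0.25,0],0],[0,[0,-0.25,0],0],[0,[0,-0.25,0],0],[0,[0,-0.1,0],0],[0,[0,0,0],0]]}}

```text
time: 23.18
ee_pos: [0.6544, 0.0476, 0.0322]
ee_rot: [0.0, 0.132, 0.991, -0.0]
ft_force: [0.4, 0.5, 0.8]
gripper_width: 0.0004
gripper_force: 0.0
```

{"method": "apply_moves", "body": {"deltas": [[0,[0,-0.05,0],0],[0,[0,-0.05,0],0]]}}

```text
time: 23.35
ee_pos: [0.654, 0.0464, 0.0321]
ee_rot: [0.0, 0.131, 0.991, 0.0]
ft_force: [-1.0, 0.5, 0.1]
gripper_width: 0.0004
gripper_force: 0.4
```

```bash
python3 -c "
from h import *
st()"
```

```text
t 23.35 sq -65.2 146.5 z 32.1 F sq -1.1 0.2 yaw -15.1
```

{"method": "apply_moves", "body": {"deltas": [[0,[0,-0.05,0],0],[0,[0,0,0],0]]}}

```text
time: 23.52
ee_pos: [0.6537, 0.0454, 0.032]
ee_rot: [0.0, 0.131, 0.991, 0.0]
ft_force: [0.7, -0.3, 0.4]
gripper_width: 0.0008
gripper_force: 0.3
```

{"method": "apply_moves", "body": {"deltas": [[0,[0,-0.05,0],0],[0,[0,0,0],0]]}}

```text
time: 23.68
ee_pos: [0.6536, 0.0445, 0.0321]
ee_rot: [0.0, 0.131, 0.991, 0.0]
ft_force: [1.5, 1.2, 0.0]
gripper_width: 0.0006
gripper_force: 0.9
```

{"method": "apply_moves", "body": {"deltas": [[0,[0,-0.04,0],0],[0,[0,0,0],0]]}}

```text
time: 23.85
ee_pos: [0.6538, 0.0441, 0.0323]
ee_rot: [0.001, 0.131, 0.991, 0.0]
ft_force: [4.0, 4.3, -0.7]
gripper_width: 0.0006
gripper_force: 2.7
```

```bash
python3 -c "
from h import *
st()"
```

```text
t 23.85 sq -64.7 144.3 z 32.3 F sq 2.7 5.2 yaw -15.11
```

{"method": "apply_moves", "body": {"deltas": [[0,[0,0.3,0],0],[0,[0,0,-1],0],[0,[0,0,-1],0],[93,[0,-0.4,-1],0],[93,[0,-0.4,-1],0],[93,[0,-0.4,-1],0],[93,[0,-0.4,-1],0],[93,[0,-0.4,-1],0],[93,[0,-0.4,-1],0],[93,[0,-0.4,-1],0],[93,[0,-0.4,-1],0],[93,[0,0,-1],0],[93,[0,0,-1],0],[93,[-0.5,0,-1],0],[93,[-0.5,0,-1],0],[93,[0,0,0],0],[93,[0,0,0],0]]}}

```text
time: 25.27
ee_pos: [0.6576, -0.0176, 0.3122]
ee_rot: [0.0, 0.132, 0.991, -0.0]
ft_force: [-0.4, -0.5, -0.7]
gripper_width: 0.0891
gripper_force: 0.0
```

```bash
python3 - <<'E'
from h import *
st(); p=look("wrist","w5.png",False); print("T");look("top",None,False)
u=np.mean([proj(p,[.63,-.03,.02])],0).astype(int); print(u)
im=p["img"][max(0,u[1]-110):u[1]+110,u[0]-130:u[0]+130]; cv2.imwrite("pics/w5c.png",cv2.resize(im,None,fx=3,fy=2.7,interpolation=cv2.INTER_CUBIC)[:600])
E
```

```text
t 25.27 sq -45.2 85.6 z 312.2 F sq -0.3 -0.6 yaw -15.11
strip_a 0.81 [253. 156.] [630.4 -38. ] [ 35.4 130.7] -15.37
strip_a 0.58 [288. 158.] [642.2   3.8] [ 51.5 129.6] -15.37
square 0.92 [201. 209.] [633.9 -32.5] [189.4 190.7] 74.07
T
strip_a 0.36 [435. 224.] [ 521.9 -449.1] [ 93.3 259.3] 17.38
square 0.48 [437. 228.] [ 520.6 -428.8] [ 89.4 259.2] 8.0
[259 156]
```

View pics/w5c.png

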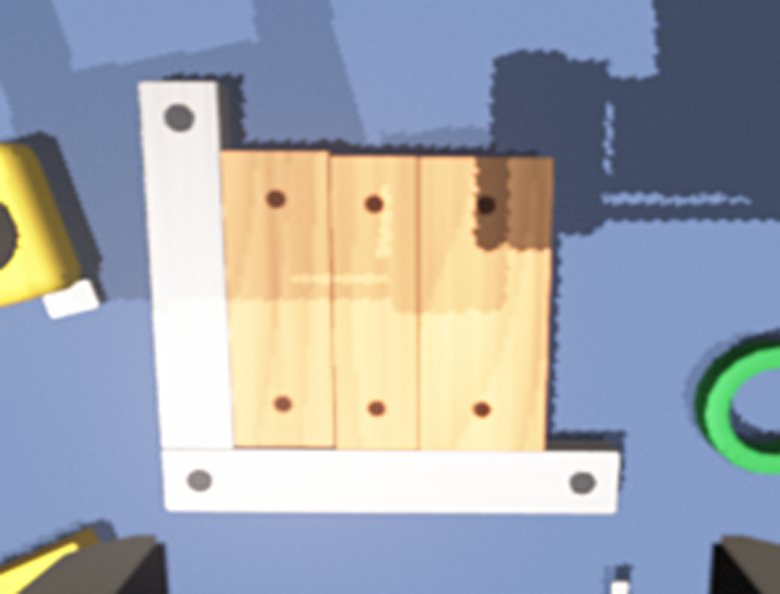

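The row is tight with no visible gaps. Only the left strip (next to the stop) stands about 2 mm off the fence. I'll nudge its free end.

{"method": "apply_moves", "body": {"deltas": [[0,[0.9,-0.55,1],0],[0,[0.9,-0.55,1],0],[0,[0.9,-0.55,1],0],[0,[0.9,-0.55,1],0],[0,[0.9,-0.55,1],0],[0,[0.8,-0.45,1],0],[0,[0,0,1],0],[0,[0,0,1],0],[0,[0,0,1],0],[0,[0,0,1],0],[0,[0,0,0],0],[0,[0,0,0],0]]}}

```text
time: 26.57
ee_pos: [0.5379, -0.0517, 0.1116]
ee_rot: [-0.001, 0.131, 0.991, 0.0]
ft_force: [-0.0, -0.3, -0.2]
gripper_width: 0.0178
gripper_force: 0.0
```

```bash
python3 -c "
from h import *
st()"
```

```text
t 26.57 sq -152.0 21.8 z 111.6 F sq 0.1 -0.3 yaw -15.11
```

{"method": "apply_moves", "body": {"deltas": [[0,[0,0,0],0],[0,[0,0,0],0],[0,[0,0,1],0],[0,[0,0,1],0],[0,[0,0,1],0],[0,[0,0,1],0],[0,[0,0,0],0],[0,[-0.2,0,0],0],[0,[-0.15,0,0],0],[0,[-0.1,0,0],0],[0,[0,0,0],0]]}}

```text
time: 27.48
ee_pos: [0.5483, -0.0544, 0.0334]
ee_rot: [0.001, 0.131, 0.991, -0.0]
ft_force: [0.1, -0.5, -0.5]
gripper_width: 0.0007
gripper_force: 0.0
```

{"method": "apply_moves", "body": {"deltas": [[0,[-0.05,0,0],0],[0,[0,0,0],0]]}}

```text
time: 27.65
ee_pos: [0.5484, -0.0545, 0.0326]
ee_rot: [0.0, 0.131, 0.991, -0.0]
ft_force: [-0.0, 0.4, -0.5]
gripper_width: 0.0004
gripper_force: 0.0
```

```bash
python3 -c "
from h import *
st()"
```

```text
t 27.65 sq -141.1 21.8 z 32.6 F sq -0.1 0.4 yaw -15.11
```

{"method": "apply_moves", "body": {"deltas": [[0,[-0.06,0,0],0],[0,[0,0,0],0]]}}

```text
time: 27.82
ee_pos: [0.5494, -0.0547, 0.0322]
ee_rot: [0.0, 0.131, 0.991, -0.0]
ft_force: [-0.0, -0.0, -0.3]
gripper_width: 0.0005
gripper_force: 0.0
```

{"method": "apply_moves", "body": {"deltas": [[0,[-0.06,0,0],0],[0,[0,0,0],0]]}}

```text
time: 27.98
ee_pos: [0.5504, -0.055, 0.032]
ee_rot: [-0.0, 0.131, 0.991, 0.0]
ft_force: [0.0, -0.0, -0.9]
gripper_width: 0.0007
gripper_force: 0.2
```

{"method": "apply_moves", "body": {"deltas": [[0,[-0.05,0,0],0],[0,[0,0,0],0]]}}

```text
time: 28.15
ee_pos: [0.5514, -0.0553, 0.032]
ee_rot: [-0.0, 0.131, 0.991, -0.0]
ft_force: [0.3, -0.1, -0.1]
gripper_width: 0.0004
gripper_force: 0.1
```

{"method": "apply_moves", "body": {"deltas": [[0,[-0.05,0,0],0],[0,[0,0,0],0]]}}

```text
time: 28.32
ee_pos: [0.5516, -0.0554, 0.0319]
ee_rot: [-0.001, 0.131, 0.991, 0.0]
ft_force: [-4.2, 1.2, 2.7]
gripper_width: 0.0004
gripper_force: 2.4
```

{"method": "apply_moves", "body": {"deltas": [[0,[-0.04,0,0],0],[0,[0,0,0],0]]}}

```text
time: 28.48
ee_pos: [0.5517, -0.0553, 0.0318]
ee_rot: [-0.002, 0.131, 0.991, 0.0]
ft_force: [-8.4, 3.2, 6.2]
gripper_width: 0.0005
gripper_force: 4.2
```

```bash
python3 -c "
from h import *
st()"
```

```text
t 28.48 sq -137.7 21.8 z 31.8 F sq -8.9 0.9 yaw -15.11
```

Contact felt and the strip is seated. Backing off and checking.

{"method": "apply_moves", "body": {"deltas": [[0,[0.4,0,0],0],[0,[0,0,-1],0],[0,[0,0,-1],0],[0,[0,0,-1],0],[0,[0,0,-1],0],[0,[-0.9,0.55,-1],0],[0,[-0.9,0.55,-1],0],[0,[-0.9,0.55,-1],0],[0,[-0.9,0.55,-1],0],[0,[-0.9,0.55,-1],0],[0,[-0.9,0.45,-1],0],[93,[0,0,-1],0],[93,[0,0,-1],0],[93,[0,0,-1],0],[93,[0,0,-1],0],[93,[0,0,0],0],[93,[0,0,0],0]]}}

```text
time: 29.9
ee_pos: [0.6665, -0.02, 0.3124]
ee_rot: [0.001, 0.131, 0.991, 0.0]
ft_force: [0.1, 1.2, -0.0]
gripper_width: 0.036
gripper_force: 0.0
```

```bash
python3 - <<'E'
from h import *
st(); p=look("wrist",None,False)
u=proj(p,[.63,-.03,.02]).astype(int)
im=p["img"][max(0,u[1]-110):u[1]+110,u[0]-130:u[0]+130]; cv2.imwrite("pics/w6c.png",cv2.resize(im,None,fx=3,fy=2.7,interpolation=cv2.INTER_CUBIC)[:600])
E
```

```text
t 29.9 sq -35.9 85.6 z 312.4 F sq -0.2 1.2 yaw -15.11
strip_a 0.97 [253. 145.] [631.3 -37.6] [ 34.5 128.3] -15.43
strip_a 0.92 [222. 148.] [621.4 -74.4] [ 41.8 128.3] -15.38
strip_a 0.57 [290. 147.] [642.5   3.4] [ 53.2 130.5] -15.09
square 0.93 [198. 204.] [633. -32.] [191.9 192.3] 74.43
```

View pics/w6c.png

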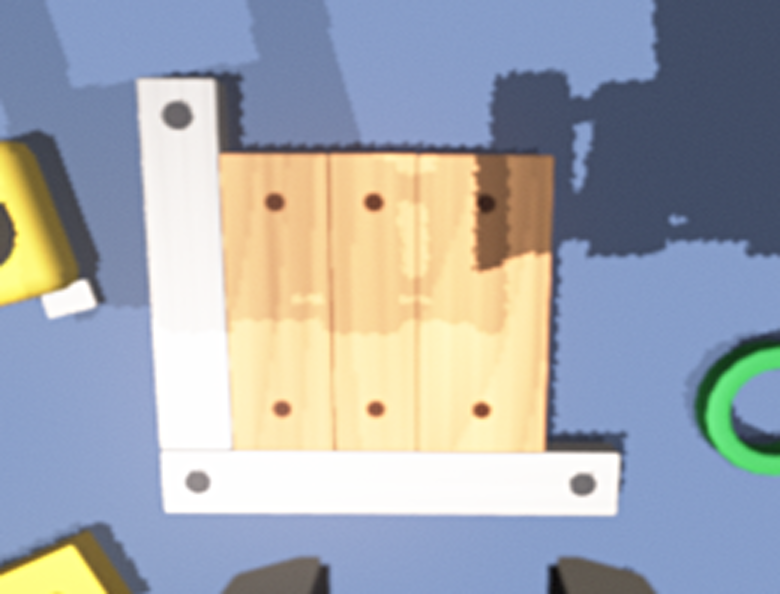

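All three ends are now level and butted against the fence, there are no gaps, and the arm is clear. Handing in.

```bash
python3 -c "
from rig import ctrl
print(ctrl.sign_off())"
```

```text
the job is handed in; nothing more can be done
None
```

I handed the job in at about 30 s: the final picture shows all three strips flat in the corner, ends against the fence, no gaps up to the side stop, and the square still in place; the sign-off returned no verdict.

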